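# Slide the hone under its keeper spring

## Robot

A 7-joint arm with a two-finger parallel gripper is mounted at the origin on the work surface. World frame = base frame: x ahead of the robot, y to its left, z up, the work surface at z = 0. Lengths are in m, angles in rad, forces in N, time in s.
With the tool pointing down it reaches from about 0.4 to 0.75 m from the base axis. Payload 19.5 kg.
Tool frame: the origin (TCP) lies between the finger pads; the fingertips stand 17 mm ahead of it and the grasp point (between the pads) lies 2 mm behind it; z points along the fingers, y is the line along which they close (so a half turn about z gives the same grasp; the last joint's range is limited). The gripper opens to 85 mm and grips with 20 to 120 N. Pads are 22 mm wide; open, the fingers measure 114 mm over their backs; the gripper's body (76 mm by 85 mm) begins 54 mm behind the grasp point. The pads swing forward as they close: fully open they stand 13 mm farther back than shut.
Start: joints at [-1.377, 0.707, -0.028, 1.485, 0.022, 0.951, -0.075], TCP at [0.134, 0.559, 0.217] pointing down, gripper open.
Joint ranges: [-2.71, 2.71], [-0.32, 2.16], [-1.57, 1.52], [0, 2.45], [-1.46, 4.6], [0, 2.02], [-2.83, 2.83]. Speed limits (rad/s): [1.89, 1.89, 2.57, 2.57, 3.01, 3.01, 3.01].

## Interface

Orientations are given as [roll, pitch, yaw] about the fixed x, y, z axes, in that order (R = Rz(yaw) Ry(pitch) Rx(roll)).
In Python, from rig import get_obs, optics, workorder, spotter gives the robot as it stands. The module is installed in compiled form; this text tells all that it offers.
- The arm moves only by the tool servo_tool, never from a script. Its argument "plan" is a list that holds one entry, the list of rows, each a list of 7 numbers: the shift along the tool's x, y, z in m, then the turn, a rotation vector about the tool's x, y, z in rad, then the finger opening in m, from 0 to 0.0854. In form: [[[dx, dy, dz, rx, ry, rz, claw], ...]]. A call has 1 to 12 rows; each row shifts and turns the commanded pose from where the row before left it, along the tool's axes as they then stand; what a row does not reach is not made up. A row lasts 1/10 s, in which the tool goes at most 50 mm and 8.59 degrees, less where a joint would pass 70% of its speed; a pose out of reach is approached as far as the arm can. A call is refused whole if a number of a shift passes 0.05 or a number of a turn 0.15, either way. A call with a gripper value outside its range is refused whole. The fingers move at their own pace and stop on an object; "squeeze" is the grip in N (left out, the last holds). Time passes only in rows, so rows that do not move let the fingers close. It gives the time, the measured TCP pose, the force, the opening and the grip force at its end, in the units of the state.
- get_obs(): the state, without advancing time (a new reading comes with each control period).
- optics.snapshot(name): name is "scene" or "top" or "wrist"; returns a dict with "image" (384x512x3 uint8, blue, green, red), "range_z" (384x512 float32, m along the optical axis (not along the pixel's ray), 0 where there is no reading), "camera_matrix" (3x3 intrinsics, pixels), "k1" (the pictures are not rectified: a ray, as slopes to the right and down, at radius r is drawn at 1 + k1 r^2 times it, then the intrinsics apply), "camera_from_world" (4x4, takes a point from world to camera coordinates); the wrist camera has in their place "mount" (4x4, takes a point from camera to tool coordinates, whose origin is the TCP and whose axes are the flange's). Camera axes: x right, y down, z forward; pixel columns grow to the right and rows downward; lengths in m; the calibration is good to about 2 mm. A picture is of the moment at which its call begins: read the wrist's pose just before it.
- workorder.job_done(): hands the job in; it is judged then, once.
Trained networks look in a picture, given as the dict that the camera call returned (one of the last four; its "shot" number tells which), for a name from the list of things; names that differ only in an ending like _2 or _b are one class to them, and where a whole thing is asked for, a point or a joint stands for the part that bears it (a point fixed in the world has none). Each returns a list of dicts, best first, with "conf" (0 to 1); they miss things now and then, are a little off and sometimes report something else, mostly with a low value. They report only what shows in the picture. A call takes as long as a camera call. They do not tell look-alikes from the thing itself.
- spotter.look_for(query, picture): "bbox" ([left, top, right, bottom] in pixels, round what is visible of it).
- spotter.outline_of(query, picture): "region" (384x512 bool, what is visible of it) and "bbox" ([left, top, right, bottom] in pixels, round what is visible of it).
The state is a dict: "t": time; "q": joint angles; "qvel": joint speeds; "joint_torque": joint torques, N m; "tool_pos": TCP position; "ee_rot": TCP orientation; "force": force on the tool from outside, world axes, zero at the start; "moment": the same for the moment, N m; "grip_width": opening from 0.0 (shut) to 1.0 (fully open); "finger_force": force on a finger pad.
Only numpy, scipy, OpenCV 4.12 (cv2) and the standard library are available. Lean on these libraries where they do the work, as an engineer would, in place of code of your own. Each camera call takes 0.05 s, during which the arm holds its last target. There are 200 camera calls.

## Task

Load the hone into its honing station: with the fingertips press down hard on the bare ledge at the back of the wooden hone holder until the sprung bed sinks, keep it pressed and slide the holder forward so that its nose passes under the cross bar and the leaf spring and comes fully home against the end stop. Then let go and move clear, leaving it held there. Never lift or tip the holder, and leave the other things where they stand.

Things in the scene. Friction and masses are not known exactly. Their poses are not given: they have to be found in the camera images.
- station: Fixed honing station: plywood board 330 x 160 x 18 mm with a shallow channel along its x. Origin on the bench surface under the channel's centre line; x is the direction in which the holder is slid home, z up; the board spans x -205 to +125 mm. Two dark wooden rails 92 mm apart, tops 44 mm above the bench, guide the holder (2 mm play each side).
- bar (a point): Middle of the underside of the steel cross bar across the channel, 60 mm ahead of the station's origin and 54 mm above the bench; the bar is 10 mm wide (station x 55 to 65 mm), 16 mm high, on two posts 77 mm high at station y +-66 mm. From it a steel leaf spring 50 mm wide slants forward and down to x 96 mm, tip about 45 mm up; it gives upward, pressing with about 2 to 6 N.
- stop (a point): Middle of the face of the end stop, a dark wooden block across the channel: 100 mm ahead of the station's origin, 40 mm above the bench; block top 50 mm above the bench.
- bed (a joint): How far the white plastic bed of the channel (295 x 86 mm, under the holder, always level) has sunk, in m: 0 = up (surface 38 mm above the bench), 0.010 = bottomed (28 mm). With the holder on it, about 5 N start it sinking and about 13 N bottom it; let go, it springs up again, as far as the bar lets the holder rise. It moves straight up and down only.
- holder: Loose light-wood hone holder, about 0.45 kg, 190 mm long (x), 88 mm wide, lying on the bed, too wide to pinch. Origin under its centre; x is forward, towards the cross bar. Base 20 mm thick; on it a raised middle from x -45 to +45 mm, top at 34 mm, carrying a dark steel hone plate (top 38 mm). Behind the raised middle is the bare ledge, in front of it the bare nose.
- ledge (a point): Centre of the ledge's top surface: a flat 50 mm long (x) and 88 mm wide area at the back of the holder, 58 mm above the bench when the bed is up, bounded in front by a 14 mm high step (25 mm ahead of this point) against which fingertips can also push. 70 mm behind the holder's origin.
- nose (a point): Middle of the front top edge of the holder's nose, 95 mm ahead of its origin, 20 mm above its underside. With the bed up it is 58 mm above the bench, 4 mm too high for the cross bar, and runs square into it; with the bed sunk 5 mm or more it passes. At the start it is 15 to 50 mm short of the bar; home it is at the stop's face.
- tin: Bystander: yellow tin 45 x 75 x 110 mm with a spout to 148 mm, loose, origin under its centre.
- blank: Bystander: round wooden turning blank 90 mm across, 45 mm high, loose, origin under its centre.
- chuck_key: Bystander: T-shaped steel chuck key about 105 x 80 x 12 mm, lying loose, origin on its underside near its middle.
Mind the look-alikes: they are no part of the job. Leave any green, orange or purple look-alike of the holder alone.

How it is judged:
On the way:
1. the fingers press on the holder and the bed has sunk by more than 5 mm while the nose is still short of the cross bar (contact force between the fingers and holder above 4 N and value of joint bed above 0.005 m and x of nose in the frame of station below 0.056 m), for 0.1 s.
At the end, for the whole second after the job is handed in: The holder lies level in the channel at rest, its nose within 4 mm of the end stop and under the cross bar (bed kept down by more than 2 mm), and the tin, blank and chuck key are within 30 mm of where they stood (x of nose in the frame of station between 0.096 and 0.104 m and z of nose in the frame of station below 0.0565 m and y of nose in the frame of station between -0.006 and 0.006 m and value of joint bed above 0.002 m and angle between holder's own z axis and vertical below 0.05 rad and linear speed of holder below 0.01 m/s and distance of each of tin, blank, chuck_key from where it was at the start of the episode below 0.03 m); the robot touches nothing.
It fails at once if the holder is lifted (ledge or nose more than 10 mm above its resting height) (z of any of ledge, nose in the frame of station above 0.068 m).
It fails at once if the holder is tipped by more than 0.15 rad (angle between holder's own z axis and vertical above 0.15 rad).
It fails at once if a bystander is moved more than 30 mm (distance of any of tin, blank, chuck_key from where it was at the start of the episode above 0.03 m).
It also fails if it takes over 40 s, if anything falls off the work surface, if the arm or the gripper's body presses on something with over 40 N, if the wrist force passes 120 N, or if a joint passes its speed limit or range.

## Working session

There is one attempt and no reset: what is moved stays moved. The work goes in short steps, Python scripts to look and compute and a tool call to move; the robot and the scene stay as the last step left them, time stands still between calls to the robot, and variables do not carry over. Pictures are saved under pics/ and viewed, at most 10 in all, crops included, and the job is handed in when it is done.

Besides the shell and the picture viewer there is one more tool, called by a JSON object that holds its "api" and its "payload". servo_tool: Moves the arm, as the interface text tells. Its arguments: {"type":"object","properties":{"plan":{"type":"array"},"squeeze":{"type":"number"}},"required":["plan"]}

```bash
mkdir -p pics; cat > h.py <<'E'
import numpy as np,cv2
from rig import get_obs,optics,workorder,spotter
def world(p,px):
    """px Nx2 -> world points Nx3 (fixed cameras)"""
    K=p["camera_matrix"];k=p["k1"];o=[]
    T=np.linalg.inv(p["camera_from_world"])
    for u,v in np.atleast_2d(px):
        d=p["range_z"][int(round(v)),int(round(u))]
        a=np.array([(u-K[0,2])/K[0,0],(v-K[1,2])/K[1,1]]);s=a.copy()
        for _ in range(10): s=a/(1+k*(s@s))
        o.append((T@[s[0]*d,s[1]*d,d,1])[:3])
    return np.array(o)
E
python3 - <<'E'
from h import *
o=get_obs();print({k:np.round(v,3) for k,v in o.items()})
ims=[]
for n in("scene","top"):
    p=optics.snapshot(n)
    for q in("station","holder","tin","blank","chuck_key"):
        for r in spotter.look_for(q,p)[:3]: print(n,q,np.round(r["conf"],2),np.round(r["bbox"]))
    cv2.imwrite(f"pics/{n}0.png",cv2.resize(p["image"],(800,600)))
    print(n, p["k1"],p["camera_from_world"].round(3).tolist())
E
```

```text
{'t': np.float64(0.0), 'q': array([-1.377,  0.707, -0.028,  1.485,  0.022,  0.951, -0.075]), 'qvel': array([ 0.001, -0.002, -0.001, -0.001, -0.   , -0.   , -0.   ]), 'joint_torque': array([-1.0000e-03, -8.8323e+01,  1.2350e+00, -2.3616e+01,  1.7000e-02,
        7.0000e-03,  0.0000e+00]), 'tool_pos': array([0.134, 0.559, 0.217]), 'ee_rot': array([-3.141,  0.   ,  2.906]), 'force': array([ 0.133,  0.374, -1.202]), 'moment': array([-0.001,  0.037, -0.03 ]), 'finger_force': np.float64(0.0), 'grip_width': np.float64(0.999)}
scene station 0.7 [209. 176. 337. 282.]
scene holder 0.91 [224. 180. 297. 239.]
scene holder 0.85 [104. 172. 175. 232.]
scene holder 0.85 [346. 206. 422. 243.]
scene tin 0.74 [307. 152. 334. 194.]
scene blank 0.91 [204. 247. 246. 286.]
scene chuck_key 0.48 [259. 154. 291. 174.]
scene 0.007904228452062647 [[0.479, 0.878, -0.011, -0.274], [0.732, -0.406, -0.547, -0.358], [-0.485, 0.255, -0.837, 1.323], [0.0, 0.0, 0.0, 1.0]]
top station 0.77 [207. 125. 292. 243.]
top holder 0.9 [125. 112. 192. 162.]
top holder 0.82 [228. 163. 276. 228.]
top holder 0.75 [313. 246. 385. 299.]
top tin 0.71 [165. 184. 197. 214.]
top blank 0.96 [290. 148. 326. 180.]
top -0.04562706756019044 [[0.01, -1.0, -0.018, 0.021], [-0.989, -0.007, -0.149, 0.582], [0.148, 0.019, -0.989, 1.33], [0.0, 0.0, 0.0, 1.0]]
```

View pics/top0.png

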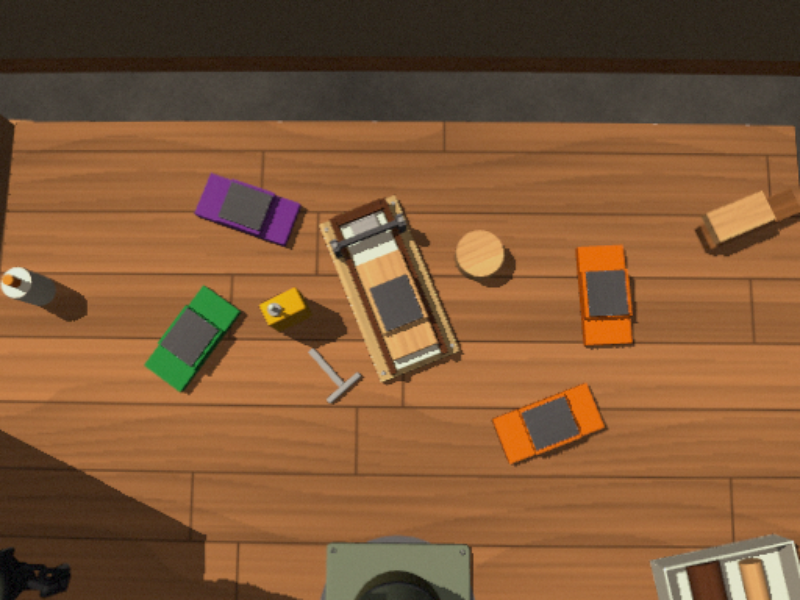

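View pics/scene0.png

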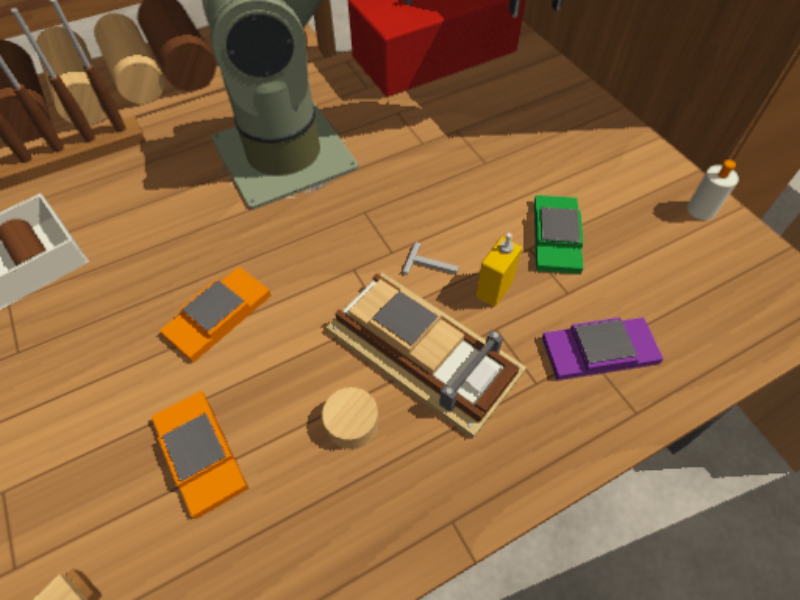

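The top view shows the natural-wood holder in the station at about (395,305), with the cross bar at (368,236). The green, orange (two) and purple look-alikes lie loose outside it. The true holder is top bbox [228,163,276,228]. Next I measure it and take the enlarged crop to confirm.

```bash
python3 - <<'E'
from h import *
p=optics.snapshot("top")
b=[r for r in spotter.outline_of("station",p)][0];print(b["conf"],b["bbox"])
vv,uu=np.mgrid[115:255,195:305];px=np.c_[uu.ravel(),vv.ravel()]
P=world(p,px);z=P[:,2]
im=p["image"][px[:,1],px[:,0]].astype(int)
board=b["region"][px[:,1],px[:,0]]&(z>.012)&(z<.09)
r=cv2.minAreaRect(P[board,:2].astype(np.float32));print("station rect",r,cv2.boxPoints(r).round(3).tolist())
for h in[r for r in spotter.outline_of("holder",p)]:
    if 225<np.mean(h["bbox"][::2])<280:
        m=h["region"][px[:,1],px[:,0]]&(z>.045)&(z<.09)
        r=cv2.minAreaRect(P[m,:2].astype(np.float32));print("holder rect",r,cv2.boxPoints(r).round(3).tolist())
        print(np.histogram(z[m],bins=np.arange(.03,.1,.004)))
# plate
pl=(z>.070)&(z<.082)&(im.max(1)<90)&(px[:,1]>165)&(px[:,1]<225)
r=cv2.minAreaRect(P[pl,:2].astype(np.float32));print("plate",pl.sum(),r,np.median(P[pl],0))
w,V=np.linalg.eigh(np.cov(P[pl,:2].T));print(V)
# bar
ba=(z>.062)&(z<.085)&(px[:,1]<165);r=cv2.minAreaRect(P[ba,:2].astype(np.float32));print("bar",ba.sum(),r,P[ba].mean(0))
np.save("P.npy",P)
cv2.imwrite("pics/crop.png",cv2.resize(p["image"][115:255,195:305],None,fx=4,fy=4,interpolation=cv2.INTER_CUBIC))
E
```

```text
0.83 [207.8, 124.5, 289.8, 241.5]
station rect ((0.6113525629043579, 0.027051478624343872), (0.3297535181045532, 0.15929248929023743), 22.01626205444336) [[0.42899999022483826, 0.039000000804662704], [0.4880000054836273, -0.10899999737739563], [0.7940000295639038, 0.014999999664723873], [0.734000027179718, 0.16300000250339508]]
holder rect ((0.5727279186248779, 0.011531293392181396), (0.19127491116523743, 0.08805479109287262), 22.279869079589844) [[0.46799999475479126, 0.01600000075995922], [0.5009999871253967, -0.06499999761581421], [0.6779999732971191, 0.007000000216066837], [0.6449999809265137, 0.08900000154972076]]
(array([  0,   0,   0,   0,   3,  82, 405, 408,  86,  55, 263, 442, 181,
         8,   0,   0,   0]), array([0.03 , 0.034, 0.038, 0.042, 0.046, 0.05 , 0.054, 0.058, 0.062,
       0.066, 0.07 , 0.074, 0.078, 0.082, 0.086, 0.09 , 0.094, 0.098]))
plate 661 ((0.550552248954773, 0.0683302953839302), (0.08714637160301208, 0.2010761797428131), 19.518980026245117) [0.57042952 0.00784441 0.0759757 ]
[[ 0.61815534 -0.78605597]
 [-0.78605597 -0.61815534]]
bar 249 ((0.6843965649604797, 0.057521753013134), (0.06794894486665726, 0.14512649178504944), 21.983043670654297) [0.70280907 0.06521498 0.07075513]
```

View pics/crop.png

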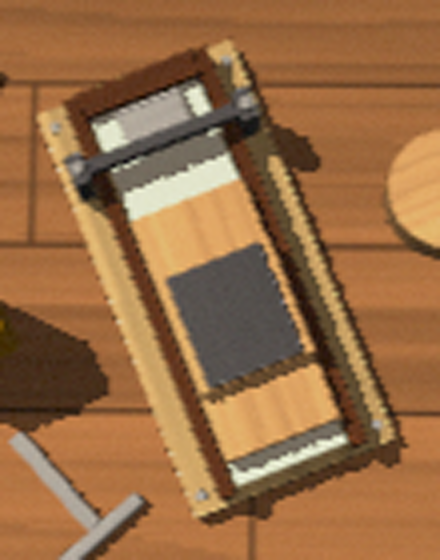

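The fit matches the known sizes: 330x159 for the station and 191x88 for the holder, yaw 22°, holder on the channel's centre line. The crop confirms the natural-wood holder, with the ledge at its lower end at crop (280,420). The nose is about 42 mm short of the bar and home is about 87 mm ahead. Moving above the ledge now, starting with the yaw.

{"api": "servo_tool", "payload": {"plan": [[[0,0,0,0,0,-0.124,0.04],[0,0,0,0,0,-0.124,0.04],[0,0,0,0,0,-0.124,0.04],[0,0,0,0,0,-0.124,0.04],[0,0,0,0,0,-0.124,0.04]]]}}

```text
t: 1.25
tool_pos: [0.1344, 0.5591, 0.2171]
ee_rot: [-3.142, 0.0, -2.752]
force: [-0.3, -0.1, 0.0]
grip_width: 0.467
finger_force: 0.0
```

{"api": "servo_tool", "payload": {"plan": [[[-0.008,-0.04,0,0,0,0,0.04],[-0.008,-0.04,0,0,0,0,0.04],[-0.008,-0.04,0,0,0,0,0.04],[-0.008,-0.04,0,0,0,0,0.04],[-0.008,-0.04,0,0,0,0,0.04],[-0.008,-0.04,0,0,0,0,0.04],[-0.008,-0.04,0,0,0,0,0.04],[-0.008,-0.04,0,0,0,0,0.04],[-0.008,-0.04,0,0,0,0,0.04],[-0.008,-0.04,0,0,0,0,0.04],[-0.008,-0.04,0,0,0,0,0.04],[-0.008,-0.04,0,0,0,0,0.04]]]}}

```text
t: 2.45
tool_pos: [0.404, 0.1485, 0.2172]
ee_rot: [-3.142, 0.0, -2.757]
force: [1.7, 0.9, -0.5]
grip_width: 0.467
finger_force: 0.0
```

{"api": "servo_tool", "payload": {"plan": [[[-0.009,-0.0384,0,0,0,0,0.04],[-0.009,-0.0384,0,0,0,0,0.04],[-0.009,-0.0384,0,0,0,0,0.04],[-0.009,-0.0384,0,0,0,0,0.04],[-0.009,-0.0384,0,0,0,0,0.04],[0,0,0.03,0,0,0,0.04],[0,0,0.03,0,0,0,0.04],[0,0,0.03,0,0,0,0.04],[0,0,0,0,0,0,0.04],[0,0,0,0,0,0,0.04]]]}}

```text
t: 3.45
tool_pos: [0.5171, -0.011, 0.1278]
ee_rot: [-3.142, -0.0, -2.757]
force: [0.0, 0.3, 0.1]
grip_width: 0.469
finger_force: 0.0
```

```bash
python3 - <<'E'
from h import *
print(get_obs()["force"])
p=optics.snapshot("wrist");cv2.imwrite("pics/w1.png",p["image"])
E
```

```text
[0.01907221 0.31233334 0.07077467]
```

View pics/w1.png

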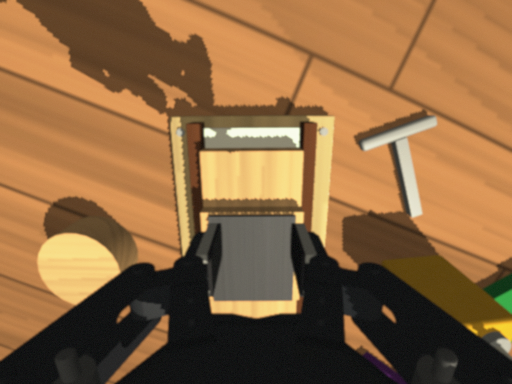

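The wrist view shows the station square to the tool, with the ledge at rows 152–205 and the step at about row 210. The fingers look further forward because of parallax, so I'm checking against depth.

```bash
python3 - <<'E'
from h import *
from scipy.spatial.transform import Rotation as R
o=get_obs();p=optics.snapshot("wrist")
T=np.eye(4);T[:3,:3]=R.from_euler("xyz",o["ee_rot"]).as_matrix();T[:3,3]=o["tool_pos"]
p["camera_from_world"]=np.linalg.inv(T@p["mount"])
f=np.array([.927,.3746]);n=np.array([-.3746,.927]);S=np.array([.6484,.0421])
st=lambda P:np.c_[(P[:,:2]-S)@f,(P[:,:2]-S)@n,P[:,2]].round(4)
rows=list(range(140,222,4))
for r,x in zip(rows,st(world(p,[(250,r) for r in rows]))):print(r,x)
print("edges",st(world(p,[(204,180),(300,180),(210,190),(296,190)])),"tcp",st(o["tool_pos"][None]))
E
```

```text
140 [-0.1848 -0.0046  0.0382]
144 [-0.181  -0.0046  0.0377]
148 [-0.1786 -0.0045  0.0458]
152 [-0.1768 -0.0042  0.0568]
156 [-0.1737 -0.0042  0.0585]
160 [-0.1702 -0.0042  0.0581]
164 [-0.1665 -0.0043  0.0575]
168 [-0.1631 -0.0043  0.0579]
172 [-0.1596 -0.0043  0.058 ]
176 [-0.1559 -0.0043  0.0574]
180 [-0.1521 -0.0044  0.0569]
184 [-0.1488 -0.0044  0.0582]
188 [-0.1447 -0.0044  0.0568]
192 [-0.1411 -0.0045  0.0572]
196 [-0.1375 -0.0045  0.0576]
200 [-0.1338 -0.0045  0.0579]
204 [-0.13   -0.0045  0.058 ]
208 [-0.1289 -0.0044  0.0649]
212 [-0.1279 -0.0042  0.0717]
216 [-0.1258 -0.0042  0.0753]
220 [-0.1222 -0.0042  0.0755]
edges [[-0.1525 -0.0446  0.0583]
 [-0.1522  0.0395  0.0572]
 [-0.1429 -0.04    0.057 ]
 [-0.1428  0.0365  0.0567]] tcp [[-0.1413 -0.0002  0.1284]]
```

The geometry is confirmed: step at -0.128, TCP at -0.141. Descending to contact.

{"api": "servo_tool", "payload": {"plan": [[[0,0,0.02,0,0,0,0.04],[0,0,0.02,0,0,0,0.04],[0,0,0.005,0,0,0,0.04],[0,0,0.005,0,0,0,0.04],[0,0,0,0,0,0,0.04],[0,0,0,0,0,0,0.04]]]}}

```text
t: 4.15
tool_pos: [0.5173, -0.0111, 0.0779]
ee_rot: [-3.141, 0.001, -2.757]
force: [0.1, 0.8, 0.2]
grip_width: 0.467
finger_force: 0.0
```

{"api": "servo_tool", "payload": {"plan": [[[0,0,0.003,0,0,0,0.04],[0,0,0.003,0,0,0,0.04],[0,0,0.003,0,0,0,0.04],[0,0,0,0,0,0,0.04],[0,0,0,0,0,0,0.04]]]}}

```text
t: 4.65
tool_pos: [0.5169, -0.0111, 0.0681]
ee_rot: [-3.142, -0.0, -2.757]
force: [-0.0, -0.3, 0.2]
grip_width: 0.47
finger_force: 0.0
```

{"api": "servo_tool", "payload": {"plan": [[[0,0,0.003,0,0,0,0.04],[0,0,0.003,0,0,0,0.04],[0,0,0,0,0,0,0.04],[0,0,0,0,0,0,0.04]]]}}

```text
t: 5.05
tool_pos: [0.5169, -0.0111, 0.062]
ee_rot: [-3.142, -0.0, -2.757]
force: [0.0, -0.4, 0.2]
grip_width: 0.469
finger_force: 0.0
```

```bash
python3 - <<'E'
from h import *
o=get_obs();print(o["force"],o["joint_torque"].round(1),o["tool_pos"])
p=optics.snapshot("scene")
cv2.imwrite("pics/s2.png",cv2.resize(p["image"][150:290,190:350],None,fx=4.5,fy=4.2,interpolation=cv2.INTER_CUBIC))
E
```

```text
[ 0.03785623 -0.43193698  0.24996223] [ -0.  -87.6  -2.4 -12.    0.   -0.   -0. ] [ 0.51685805 -0.01110397  0.06204077]
```

View pics/s2.png

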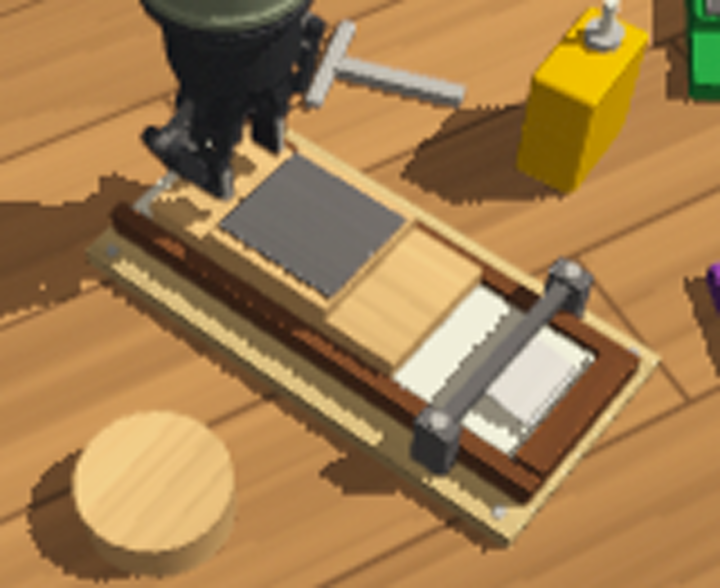

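The fingertips at (215,190) and (270,145) are just above the ledge, behind the step, and not yet touching. I continue down slowly.

{"api": "servo_tool", "payload": {"plan": [[[0,0,0.002,0,0,0,0.04],[0,0,0.002,0,0,0,0.04],[0,0,0,0,0,0,0.04],[0,0,0,0,0,0,0.04]]]}}

```text
t: 5.5
tool_pos: [0.5169, -0.0111, 0.0581]
ee_rot: [-3.142, -0.0, -2.757]
force: [-0.3, -0.2, 0.3]
grip_width: 0.468
finger_force: 0.0
```

```bash
python3 - <<'E'
from h import *
o=get_obs();print(o["force"],o["moment"],o["joint_torque"].round(1))
p=optics.snapshot("scene")
c=lambda x,y:(190+x/4.5,150+y/4.2)
print(world(p,[c(320,220),c(280,240),c(405,290),c(350,300),c(460,310),c(205,205),c(165,195),c(215,188),c(222,180),c(270,148),c(240,180),c(250,165)]).round(4))
w=optics.snapshot("wrist");d=w["range_z"];print(d[160:340:10,250].round(3));print(d[200:330:10,205].round(3))
cv2.imwrite("pics/w2.png",w["image"])
E
```

```text
[-0.27287765 -0.2225265   0.27965965] [-0.00022454  0.01622415 -0.04276465] [ -0.  -87.9  -2.4 -11.7   0.   -0.   -0. ]
[[ 0.5755  0.0133  0.0753]
 [ 0.5782 -0.0155  0.0772]
 [ 0.6368  0.0371  0.0582]
 [ 0.627   0.0051  0.0575]
 [ 0.6566  0.065   0.0387]
 [ 0.5203 -0.0375  0.0564]
 [ 0.4998 -0.0553  0.0543]
 [ 0.5343 -0.0355  0.094 ]
 [ 0.5364 -0.0314  0.103 ]
 [ 0.5182  0.0101  0.0866]
 [ 0.5135 -0.0095  0.0571]
 [ 0.5059  0.0016  0.0572]]
[0.18  0.161 0.162 0.164 0.168 0.169 0.17  0.172 0.174 0.168 0.161 0.16
 0.163 0.164 0.166 0.168 0.082 0.076]
[0.166 0.169 0.17  0.141 0.131 0.121 0.118 0.114 0.09  0.085 0.081 0.077
 0.073]
```

View pics/w2.png

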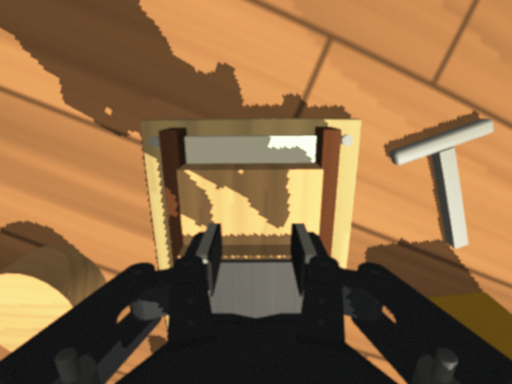

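```bash
python3 - <<'E'
from h import *
w=optics.snapshot("wrist");w["camera_from_world"]=np.linalg.inv(w["mount"])
vv,uu=np.mgrid[215:330:2,170:345:2];px=np.c_[uu.ravel(),vv.ravel()]
P=world(w,px);d=w["range_z"][px[:,1],px[:,0]]
m=(d<.145)&(d>.08)&(w["image"][px[:,1],px[:,0]].max(1)<80)
Q=P[m];i=np.argsort(-Q[:,2])[:25:2];print(np.c_[Q[i],px[m][i]].round(4))
print(w["mount"].round(3))
E
```

```text
[[ 1.09e-02 -2.38e-02 -2.43e-02  2.10e+02  2.27e+02]
 [ 1.10e-02 -2.05e-02 -2.45e-02  2.16e+02  2.27e+02]
 [ 1.11e-02  2.25e-02 -2.46e-02  2.96e+02  2.27e+02]
 [ 1.14e-02  2.45e-02 -2.52e-02  3.00e+02  2.27e+02]
 [ 1.14e-02 -2.25e-02 -2.54e-02  2.12e+02  2.27e+02]
 [ 1.16e-02 -2.14e-02 -2.56e-02  2.14e+02  2.27e+02]
 [ 6.90e-03  3.01e-02 -2.58e-02  3.10e+02  2.35e+02]
 [ 6.90e-03  3.12e-02 -2.58e-02  3.12e+02  2.35e+02]
 [ 7.10e-03 -2.90e-02 -2.61e-02  2.00e+02  2.35e+02]
 [ 1.07e-02  2.33e-02 -2.64e-02  2.98e+02  2.29e+02]
 [ 7.30e-03 -3.11e-02 -2.66e-02  1.96e+02  2.35e+02]
 [ 1.09e-02 -2.23e-02 -2.67e-02  2.12e+02  2.29e+02]
 [ 1.10e-02  2.54e-02 -2.69e-02  3.02e+02  2.29e+02]]
[[-0.001 -0.958 -0.288  0.073]
 [ 1.    -0.001  0.     0.001]
 [-0.    -0.288  0.958 -0.156]
 [ 0.     0.     0.     1.   ]]
```

Both depth cameras put the fingertips about 24 mm behind the reported TCP, not 17 mm ahead, so they are now about 24 mm above the ledge. Contact should come at TCP z ≈ 0.034. I descend accordingly, watching the force.

{"api": "servo_tool", "payload": {"plan": [[[0,0,0.006,0,0,0,0.04],[0,0,0.006,0,0,0,0.04],[0,0,0.005,0,0,0,0.04],[0,0,0,0,0,0,0.04],[0,0,0,0,0,0,0.04]]]}}

```text
t: 6.15
tool_pos: [0.5168, -0.0111, 0.041]
ee_rot: [-3.142, -0.0, -2.757]
force: [-1.6, 0.2, 5.1]
grip_width: 0.471
finger_force: 2.7
```

{"api": "servo_tool", "payload": {"plan": [[[0,0,0.003,0,0,0,0.04],[0,0,0.003,0,0,0,0.04],[0,0,0,0,0,0,0.04],[0,0,0,0,0,0,0.04]]]}}

```text
t: 6.55
tool_pos: [0.5168, -0.0112, 0.0353]
ee_rot: [-3.141, -0.0, -2.757]
force: [-3.2, 0.8, 9.5]
grip_width: 0.469
finger_force: 4.9
```

Contact made: 9.5 N with the bed about half sunk. Pressing on to the bottom.

{"api": "servo_tool", "payload": {"plan": [[[0,0,0.003,0,0,0,0.04],[0,0,0.002,0,0,0,0.04],[0,0,0,0,0,0,0.04],[0,0,0,0,0,0,0.04]]]}}

```text
t: 6.95
tool_pos: [0.5169, -0.0112, 0.0319]
ee_rot: [-3.141, 0.001, -2.757]
force: [-12.4, 0.5, 50.1]
grip_width: 0.466
finger_force: 24.9
```

{"api": "servo_tool", "payload": {"plan": [[[0,0,-0.001,0,0,0,0.04],[0,0,0,0,0,0,0.04],[0,0,0,0,0,0,0.04]]]}}

```text
t: 7.25
tool_pos: [0.5168, -0.0112, 0.0321]
ee_rot: [-3.141, 0.0, -2.757]
force: [-6.9, -0.4, 29.3]
grip_width: 0.468
finger_force: 14.4
```

```bash
python3 - <<'E'
from h import *
o=get_obs();print(o["force"],o["tool_pos"])
p=optics.snapshot("scene")
c=lambda x,y:(190+x/4.5,150+y/4.2)
print(world(p,[c(320,220),c(280,240),c(405,290),c(350,300),c(460,310)]).round(4))
E
```

```text
[-6.87721843 -0.37562016 29.27175745] [ 0.5167929  -0.01115156  0.03210175]
[[ 0.5686  0.0171  0.0626]
 [ 0.5716 -0.0122  0.0651]
 [ 0.6317  0.0408  0.0472]
 [ 0.6221  0.0081  0.0472]
 [ 0.651   0.0695  0.0259]]
```

The bed is bottomed and the nose is level about 10 mm lower. Sliding forward, which is tool -x.

{"api": "servo_tool", "payload": {"plan": [[[-0.005,0,0,0,0,0,0.04],[-0.006,0,0,0,0,0,0.04],[-0.006,0,0,0,0,0,0.04],[-0.006,0,0,0,0,0,0.04],[-0.006,0,0,0,0,0,0.04],[0,0,0,0,0,0,0.04]]]}}

```text
t: 7.9
tool_pos: [0.5395, -0.0031, 0.032]
ee_rot: [-3.14, -0.011, -2.759]
force: [-32.2, -12.6, 51.6]
grip_width: 0.467
finger_force: 26.0
```

Drag is high because the press is heavier than needed. Easing it off by 1 mm and checking that the holder moves.

{"api": "servo_tool", "payload": {"plan": [[[0,0,-0.001,0,0,0,0.04],[0,0,-0.0005,0,0,0,0.04],[0,0,0,0,0,0,0.04]]]}}

```text
t: 8.2
tool_pos: [0.5423, -0.0014, 0.0328]
ee_rot: [-3.141, -0.004, -2.758]
force: [-9.6, -6.4, 11.3]
grip_width: 0.468
finger_force: 7.4
```

```bash
cat >> h.py <<'E'
f=np.array([.927,.3746]);n=np.array([-.3746,.927]);S=np.array([.6484,.0421])
def st(P): return np.c_[(P[:,:2]-S)@f,(P[:,:2]-S)@n,P[:,2]].round(4)
def prof():
    p=optics.snapshot("scene");vv,uu=np.mgrid[150:290,190:350]
    Q=st(world(p,np.c_[uu.ravel(),vv.ravel()]))
    for a in np.arange(-.15,.11,.005):
        m=(abs(Q[:,1])<.02)&(abs(Q[:,0]-a)<.003);print(round(a,3),np.median(Q[m,2]).round(3) if m.any() else '',end=' | ')
    print()
E
python3 - <<'E'
from h import *
o=get_obs();print(o["force"],st(o["tool_pos"][None]))
prof()
E
```

```text
[-9.62806554 -6.35406778 11.29260688] [[-0.1147 -0.0006  0.0328]]
-0.15  | -0.145  | -0.14 0.048 | -0.135  | -0.13  | -0.125 0.049 | -0.12 0.049 | -0.115 0.049 | -0.11 0.049 | -0.105 0.113 | -0.1 0.108 | -0.095 0.117 | -0.09 0.066 | -0.085 0.066 | -0.08 0.184 | -0.075 0.194 | -0.07 0.267 | -0.065 0.255 | -0.06 0.066 | -0.055 0.067 | -0.05 0.067 | -0.045 0.066 | -0.04 0.066 | -0.035 0.066 | -0.03 0.066 | -0.025 0.066 | -0.02 0.066 | -0.015 0.062 | -0.01 0.05 | -0.005 0.048 | 0.0 0.048 | 0.005 0.048 | 0.01 0.048 | 0.015 0.048 | 0.02 0.048 | 0.025 0.048 | 0.03 0.047 | 0.035 0.046 | 0.04 0.029 | 0.045 0.028 | 0.05  | 0.055 0.07 | 0.06 0.069 | 0.065 0.059 | 0.07 0.055 | 0.075 0.054 | 0.08 0.052 | 0.085 0.051 | 0.09 0.049 | 0.095 0.047 | 0.1 0.049 | 0.105 0.05 |
```

The nose is at about 0.037 with the bed sunk about 9.5 mm at a comfortable force. Continuing.

{"api": "servo_tool", "payload": {"plan": [[[-0.005,0,0,0,0,0,0.04],[-0.005,0,0,0,0,0,0.04],[-0.005,0,0,0,0,0,0.04],[-0.005,0,0,0,0,0,0.04],[-0.005,0,0,0,0,0,0.04],[-0.005,0,0,0,0,0,0.04],[0,0,0,0,0,0,0.04]]]}}

```text
t: 8.95
tool_pos: [0.5709, 0.0105, 0.0327]
ee_rot: [-3.141, -0.002, -2.758]
force: [-6.3, -2.6, 12.5]
grip_width: 0.465
finger_force: 8.3
```

{"api": "servo_tool", "payload": {"plan": [[[-0.005,0,0,0,0,0,0.04],[-0.005,0,0,0,0,0,0.04],[-0.005,0,0,0,0,0,0.04],[-0.005,0,0,0,0,0,0.04],[-0.004,0,0,0,0,0,0.04],[0,0,0,0,0,0,0.04]]]}}

```text
t: 9.55
tool_pos: [0.5926, 0.0192, 0.0324]
ee_rot: [-3.141, -0.004, -2.758]
force: [-8.4, -4.0, 9.7]
grip_width: 0.469
finger_force: 8.1
```

{"api": "servo_tool", "payload": {"plan": [[[-0.003,0,0,0,0,0,0.04],[-0.003,0,0,0,0,0,0.04],[0,0,0,0,0,0,0.04]]]}}

```text
t: 9.85
tool_pos: [0.5974, 0.0211, 0.0324]
ee_rot: [-3.141, -0.005, -2.758]
force: [-13.2, -4.9, 9.2]
grip_width: 0.469
finger_force: 10.2
```

{"api": "servo_tool", "payload": {"plan": [[[-0.003,0,0,0,0,0,0.04],[-0.002,0,0,0,0,0,0.04],[0,0,0,0,0,0,0.04]]]}}

```text
t: 10.15
tool_pos: [0.6, 0.0221, 0.0323]
ee_rot: [-3.141, -0.01, -2.758]
force: [-28.3, -10.0, 24.3]
grip_width: 0.465
finger_force: 19.9
```

```bash
python3 - <<'E'
from h import *
o=get_obs();print(o["force"],st(o["tool_pos"][None]))
prof()
E
```

```text
[-28.30622769  -9.98296303  24.32142404] [[-0.0524 -0.0004  0.0323]]
-0.15 0.027 | -0.145 0.028 | -0.14 0.028 | -0.135 0.027 | -0.13 0.027 | -0.125 0.028 | -0.12 0.028 | -0.115 0.027 | -0.11 0.027 | -0.105 0.028 | -0.1 0.028 | -0.095  | -0.09  | -0.085  | -0.08  | -0.075 0.046 | -0.07 0.046 | -0.065  | -0.06 0.046 | -0.055 0.047 | -0.05 0.048 | -0.045 0.051 | -0.04 0.065 | -0.035 0.067 | -0.03 0.066 | -0.025 0.066 | -0.02 0.066 | -0.015 0.189 | -0.01 0.21 | -0.005 0.267 | 0.0 0.296 | 0.005 0.347 | 0.01 0.066 | 0.015 0.065 | 0.02 0.066 | 0.025 0.066 | 0.03 0.066 | 0.035 0.066 | 0.04 0.065 | 0.045 0.065 | 0.05 0.06 | 0.055 0.069 | 0.06 0.07 | 0.065 0.061 | 0.07 0.055 | 0.075 0.055 | 0.08 0.054 | 0.085 0.053 | 0.09 0.052 | 0.095 0.051 | 0.1 0.048 | 0.105 0.049 |
```

The force rises sharply and the raised middle spans -0.04 to 0.05, so the nose is at about 0.100. One more nudge to confirm the stop.

{"api": "servo_tool", "payload": {"plan": [[[-0.0015,0,-0.0005,0,0,0,0.04],[0,0,0,0,0,0,0.04]]]}}

```text
t: 10.4
tool_pos: [0.6, 0.022, 0.0323]
ee_rot: [3.142, -0.013, -2.758]
force: [-35.5, -11.5, 22.5]
grip_width: 0.467
finger_force: 21.9
```

The holder is against the stop: no motion and a higher force. I now unload the push, then lift slowly.

{"api": "servo_tool", "payload": {"plan": [[[0.002,0,0,0,0,0,0.04],[0.001,0,-0.001,0,0,0,0.04],[0,0,-0.002,0,0,0,0.04],[0,0,-0.002,0,0,0,0.04],[0,0,-0.002,0,0,0,0.04],[0.001,0,-0.003,0,0,0,0.04],[0.002,0,-0.004,0,0,0,0.04],[0.002,0,-0.006,0,0,0,0.04],[0,0,-0.02,0,0,0,0.04],[0,0,-0.04,0,0,0,0.04],[0,0,-0.04,0,0,0,0.04],[0,0,0,0,0,0,0.04]]]}}

```text
t: 11.6
tool_pos: [0.6, 0.0221, 0.1583]
ee_rot: [-3.14, 0.007, -2.758]
force: [-0.3, -0.6, -0.2]
grip_width: 0.468
finger_force: 0.0
```

```bash
python3 - <<'E'
from h import *
o=get_obs();print(o["force"],o["tool_pos"])
prof()
p=optics.snapshot("scene");cv2.imwrite("pics/s3.png",cv2.resize(p["image"][150:290,190:350],None,fx=4.5,fy=4.2,interpolation=cv2.INTER_CUBIC))
E
```

```text
[-0.34086138 -0.55902964 -0.23424131] [0.60004078 0.0220685  0.15831348]
-0.15 0.033 | -0.145 0.033 | -0.14 0.033 | -0.135 0.033 | -0.13 0.033 | -0.125 0.033 | -0.12 0.034 | -0.115 0.034 | -0.11 0.033 | -0.105 0.034 | -0.1 0.034 | -0.095 0.036 | -0.09 0.053 | -0.085 0.054 | -0.08 0.053 | -0.075 0.054 | -0.07 0.054 | -0.065 0.053 | -0.06 0.054 | -0.055 0.055 | -0.05 0.055 | -0.045 0.056 | -0.04 0.248 | -0.035 0.25 | -0.03 0.073 | -0.025 0.072 | -0.02 0.315 | -0.015 0.317 | -0.01 0.072 | -0.005 0.072 | 0.0 0.072 | 0.005 0.072 | 0.01 0.072 | 0.015 0.071 | 0.02 0.071 | 0.025 0.072 | 0.03 0.071 | 0.035 0.071 | 0.04 0.071 | 0.045 0.072 | 0.05 0.063 | 0.055 0.069 | 0.06 0.07 | 0.065 0.062 | 0.07 0.057 | 0.075 0.056 | 0.08 0.057 | 0.085 0.057 | 0.09 0.056 | 0.095 0.057 | 0.1 0.051 | 0.105 0.049 |
```

View pics/s3.png

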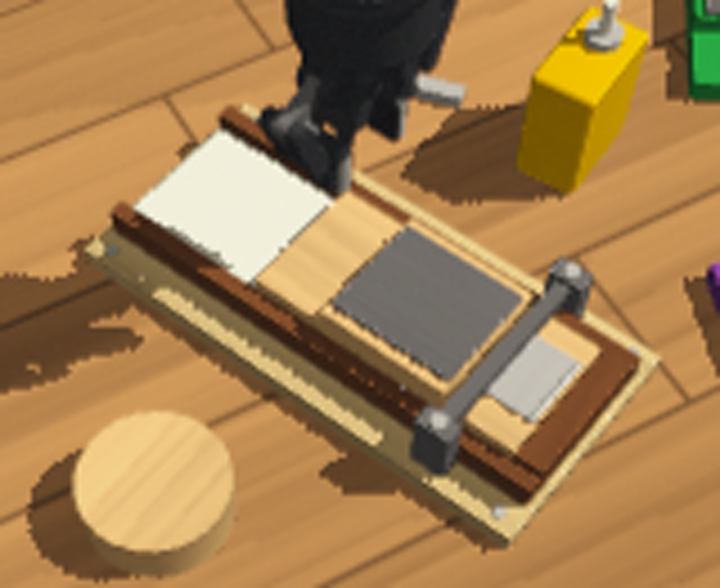

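The holder's nose lies under the bar and leaf spring, against the stop at (555,395). It is level, with the bed held down about 4 mm and the arm clear. Handing in.

```bash
python3 -c "
from rig import workorder;print(workorder.job_done())"
```

```text
the job is handed in; nothing more can be done
None
```

I handed the job in at about 12 s: the holder is home against the end stop, level under the cross bar and leaf spring with the bed held down about 4 mm. The arm is clear and the bystanders were not touched; the hand-in gave no verdict.

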